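# Tip the brass axles out of the split tray

## Robot

A 6-joint arm with a two-finger parallel gripper is mounted at the origin on a cart in front of the work surface, level with it; the furniture and walls round the work are solid. World frame = base frame: x ahead of the robot, y to its left, z up, the work surface at z = 0. Lengths are in m, angles in rad, forces in N, time in s.
With the tool pointing down it reaches from about 0.375 to 0.9 m from the base axis. Payload 3.1 kg.
Tool frame: the origin (TCP) lies midway between the tips of the shut fingers; the grasp point (between the pads) lies 19 mm behind it; x points along the fingers, z is the direction in which the jaws open and shut, and the axes are right-handed (so a half turn about x gives the same grasp; the last joint's range is limited). The gripper opens to 87 mm and grips with 3 to 60 N. Pads are 19 mm wide; open, the fingers measure 117 mm over their backs; the gripper's body (75 mm by 190 mm) begins 51 mm behind the grasp point.
Start: joints at [1.089, 0.527, 1.433, -0, 1.181, -0.178], TCP at [0.186, 0.597, 0.223] pointing down, gripper open.
Joint ranges: [-3.08, 3.08], [-0.75, 2.2], [0.22, 2.44], [-1.43, 4.57], [0, 2.65], [-2.85, 2.85]. Speed limits (rad/s): [2.79, 2.79, 3.14, 3.14, 3.14, 3.14].

## Interface

Orientations are given as a unit quaternion [x, y, z, w].
In Python, from rig import robot, optics, workorder gives the robot as it stands.
- The arm moves only by the tool arm_command, never from a script. Its argument "plan" is a list of rows, each a list of 7 numbers: the shift along the tool's x, y, z in cm, then the turn, a rotation vector about the tool's x, y, z in rad, then the finger opening in cm, from 0 to 8.7. In form: [[x, y, z, ax, ay, az, gripper], ...]. A call has 1 to 12 rows; each row shifts and turns the pose as measured when the row begins, along the tool's axes as they then stand; what a row does not reach is not made up. A row lasts 1/8 s, in which the tool goes at most 62.5 mm and 10.7 degrees, less where a joint would pass 70% of its speed; a pose out of reach is approached as far as the arm can. A call with a gripper value outside its range is refused whole. The fingers move at their own pace and stop on an object; "grip_force" is the grip in N (left out, the last holds). Time passes only in rows, so rows that do not move let the fingers close. It gives the time, the measured TCP pose, the force and the opening at its end, in the units of the state.
- robot.get_obs(): the state, without advancing time (a new reading comes with each control period).
- optics.camera(name): name is "scene" or "top" or "wrist"; returns (picture, depth): 420x560x3 uint8, blue, green, red; 420x560 float32, m along the optical axis (not along the pixel's ray), 0 where there is no reading.
- optics.camera_info(name): a dict with "mtx" (3x3 intrinsics, pixels), "k1" (the pictures are not rectified: a ray, as slopes to the right and down, at radius r is drawn at 1 + k1 r^2 times it, then the intrinsics apply), "position" and "rotation" of the camera in the world; the wrist camera has in their place "tool_from_camera" (4x4, takes a point from camera to tool coordinates, whose origin is the TCP and whose axes are the tool frame's). Camera axes: x right, y down, z forward; pixel columns grow to the right and rows downward; lengths in m; the calibration is good to about 2 mm. A picture is of the moment at which its call begins: read the wrist's pose just before it. camera_info takes no time and is no camera call.
- workorder.hand_in(): hands the job in, once; it reports no verdict.
The state is a dict: "time": time; "q": joint angles; "joint_velocities": joint speeds; "joint_torque": joint torques, N m; "position": TCP position; "tool_rot": TCP orientation; "ft_force": force on the tool from outside, world axes, zero at the start; "moment": the same for the moment, N m; "grip_width": finger opening in m.
Only numpy, scipy, OpenCV 4.12 (cv2) and the standard library are available. Lean on these libraries where they do the work, as an engineer would, in place of code of your own. Each camera call takes 0.05 s, during which the arm holds its last target. There are 200 camera calls.

## Task

Using the upright lever with the green grip, tip the pivoting split tray so that both brass axle pins roll out into the catch compartment below their side, while both white spacers stay in their own chamber. Then bring the tray back level, with the lever upright, and leave it like that. Work by the lever only: do not touch the pins or spacers with the gripper.

Things in the scene. Friction and masses are not known exactly. Their poses are not given: they have to be found in the camera images.
- stand: Fixed stand: blue open catch box 140 (x) x 250 (y) x 50 mm high, 4 mm walls, split at y = 0 into two grey-lined compartments, one under each end of the tray (liner top at z = 7 mm). Plates on its -x and +x walls carry the tray's axle. Origin: centre of its underside, on the table. x: along the tray's axle, roughly away from the robot; y: roughly to the robot's left; z up.
- tray_pivot (a point): Middle of the axle of the tilting tray, 100 mm above the stand's origin; axes turn with the tray, parallel to the stand's at level. Chambers at +y and -y, 90 mm in x, open at their outer ends (y = +-45 mm); end walls rise to z = 33 mm. Between them a red rib 6 mm wide, top z = 9.5 mm, 5 mm above the floors, which rise outward 12 degrees, so at level the parts lie against the rib. They roll freely.
- lever_grip (a point): Middle of the green grip of the tray's upright lever: cylinder 18 mm in diameter, 60 mm long (z = 85 to 145 mm from tray_pivot; below it a 10 mm bar), at x = -55 mm (toward the robot), y = 0, z = 115 mm from tray_pivot in the tray's axes. It is fixed to the tray; pushed toward a side it lowers the tray's end on that side.
- tray (a joint): Tilt (rad): 0 level, lever upright; positive: lever leans to the stand's -y and the -y end is down; negative: +y end down. Range +-1.3. Stiff pivot (0.25 N m, 2 N at the grip), stays where left. Lower parts roll out beyond 0.25, all out by 0.55; beyond about 0.85 the upper chamber's parts may roll over the rib. Swung back over 0.2 past level, the kept parts roll out.
- axle_0: Brass axle pin to be tipped out: solid round pin, 18 mm in diameter, 40 mm long, dark centre dots on its ends. Origin at its centre, its x axis along the pin. It starts in the -y or the +y chamber, end to end with axle_1 in the same chamber.
- axle_1: The second brass axle pin, the same as axle_0 and in the same chamber.
- spacer_0: White plastic spacer that must stay in its chamber: round, 18 mm in diameter, 40 mm long. Origin at its centre, its x axis along it. It starts in the chamber that has no brass pins.
- spacer_1: The second white spacer, the same as spacer_0 and in the same chamber.
Not all that is in view belongs to the job. Leave any orange or red look-alike of the spacer_1 alone.

How it is judged:
By the outcome, as a careful person would: the job done as asked, in the order asked, and still so for the second after the job is handed in, with the robot touching nothing.
It also fails if it takes over 48 s, if anything falls off the work surface, if the arm or the gripper's body presses on something with over 40 N, if the wrist force passes 120 N, or if a joint passes its speed limit or range.

## Working session

There is one attempt and no reset: what is moved stays moved. The work goes in short steps, Python scripts to look and compute and a tool call to move; the robot and the scene stay as the last step left them, time stands still between calls to the robot, and variables do not carry over. Pictures are saved under pics/ and viewed, about 8 in all and at most 12, crops included, and the job is handed in when it is done.

Besides the shell and the picture viewer there is one more tool, called after "Request:" as name(argument=value, ...), one argument or row to a line, values as JSON. arm_command: Moves the arm, as the interface text tells. Its arguments: {"type":"object","properties":{"plan":{"type":"array"},"grip_force":{"type":"number"}},"required":["plan"]}

```bash
mkdir -p pics; ls; cat > h.py <<'E'
import numpy as np, cv2
from rig import robot, optics, workorder
from scipy.spatial.transform import Rotation as R
def cam(n):
    o=robot.get_obs(); im,d=optics.camera(n); return im,d,o
def pts(n,uv,d,o=None):
    """pixels (N,2) + depths -> world"""
    i=optics.camera_info(n); K=np.array(i["mtx"]); uv=np.asarray(uv,float).reshape(-1,1,2)
    s=cv2.undistortPoints(uv,K,np.array([i["k1"],0,0,0.])).reshape(-1,2)
    p=np.c_[s,np.ones(len(s))]*np.asarray(d).reshape(-1,1)
    if n=="wrist":
        T=np.array(i["tool_from_camera"]); p=p@T[:3,:3].T+T[:3,3]
        return p@R.from_quat(o["tool_rot"]).as_matrix().T+o["position"]
    return p@np.array(i["rotation"]).T+i["position"]
E
python3 - <<'E'
from h import *
for n in("scene","top"):
    im,d,o=cam(n); cv2.imwrite(f"pics/{n}0.png",im); np.save(f"pics/{n}0.npy",d)
    i=optics.camera_info(n); print(n,i["position"],np.array(i["rotation"])[:,2], np.shape(i["rotation"]))
print(o)
E
```

```text
picsTraceback (most recent call last):
  File "<stdin>", line 4, in <module>
IndexError: too many indices for array: array is 1-dimensional, but 2 were indexed
```

View pics/scene0.png

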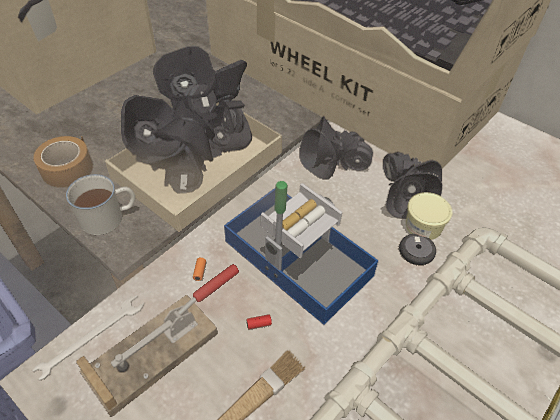

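The scene view shows the stand near (300,250), with the green grip at (281,196). The brass pins are at (300,214) and the white spacers at (308,222). The rotation is a 1-D array, probably a quaternion, so I'll handle that.

```bash
sed -i 's/return p@np.array(i\["rotation"\]).T/return p@R.from_quat(i["rotation"]).as_matrix().T/' h.py
python3 - <<'E'
from h import *
im,d,o=cam("top"); cv2.imwrite("pics/top0.png",im); np.save("pics/top0.npy",d)
sc,sd=cv2.imread("pics/scene0.png"),np.load("pics/scene0.npy")
for n in("scene","top"):
    i=optics.camera_info(n); print(n,i["position"],i["rotation"])
for n,a,dd in(("scene",sc,sd),("top",im,d)):
    h=cv2.cvtColor(a,cv2.COLOR_BGR2HSV)
    for c,lo,hi in(("green",(45,100,40),(85,255,255)),("blue",(100,140,50),(125,255,255)),("brass",(15,110,100),(28,255,255))):
        m=cv2.inRange(h,lo,hi)*(dd>0)
        k,l,st,ce=cv2.connectedComponentsWithStats(m.astype(np.uint8))
        for j in range(1,k):
            if st[j,4]>40:
                v,u=np.where(l==j); p=pts(n,np.c_[u,v],dd[v,u]); 
                print(n,c,st[j],ce[j].round(),np.median(p,0).round(3),np.percentile(p,2,0).round(3),np.percentile(p,98,0).round(3))
    print()
print({k:np.round(v,3) for k,v in o.items()}, optics.camera_info("wrist")["tool_from_camera"])
E
```

```text
scene [ 0.22542047 -0.37082432  0.79358317] [ 0.85773272 -0.38215333  0.14456541 -0.31201643]
top [ 0.49624876 -0.0176188   0.98278619] [-0.6993678   0.71039878 -0.0430239   0.06608474]
scene blue [332 228  46  37  83] [360. 249.] [ 0.738 -0.133  0.049] [ 0.725 -0.165  0.042] [ 0.743 -0.066  0.052]
scene blue [280 266  96  58 397] [337. 293.] [ 0.64  -0.16   0.042] [ 0.6   -0.166  0.001] [ 0.735 -0.069  0.052]
scene brass [ 34 136  53  36 335] [ 58. 148.] [0.535 0.492 0.048] [0.475 0.439 0.045] [0.573 0.524 0.051]
scene brass [283 199  33  31 358] [299. 214.] [ 0.679 -0.033  0.122] [ 0.641 -0.039  0.115] [ 0.715 -0.023  0.126]
scene brass [552 391   8  14  41] [556. 398.] [ 0.648 -0.471  0.152] [ 0.635 -0.482  0.066] [ 0.702 -0.47   0.155]

top green [295 199  10  10  70] [299. 203.] [ 0.62  -0.036  0.245] [ 0.613 -0.042  0.242] [ 0.627 -0.03   0.247]
top brass [289 163   8  21 166] [293. 173.] [ 0.697 -0.029  0.123] [ 0.678 -0.035  0.12 ] [ 0.715 -0.022  0.127]
top brass [288 185   9  21 155] [292. 194.] [ 0.657 -0.026  0.123] [ 0.638 -0.034  0.113] [ 0.676 -0.019  0.127]
top brass 
[... 237 characters left out ...]
': array([ 1.089,  0.528,  1.434, -0.   ,  1.181, -0.179]), 'joint_velocities': array([ 0.002, -0.001, -0.   , -0.   , -0.001, -0.002]), 'joint_torque': array([  0.   , -44.137, -17.734,   0.064,   0.053,  -0.   ]), 'position': array([0.186, 0.596, 0.222]), 'tool_rot': array([-0.419,  0.57 ,  0.419,  0.569]), 'ft_force': array([-0.657, -0.348, -0.887]), 'moment': array([ 0.004, -0.015,  0.046]), 'grip_width': np.float64(0.087)} [[-1.57134184e-03 -2.83534691e-01  9.58960693e-01 -1.61098631e-01]
 [-1.89244472e-04 -9.58961775e-01 -2.83535321e-01  7.78070750e-02]
 [ 9.99998748e-01 -6.27008923e-04  1.45319938e-03  2.29661967e-05]
 [ 0.00000000e+00  0.00000000e+00  0.00000000e+00  1.00000000e+00]]
```

View pics/top0.png

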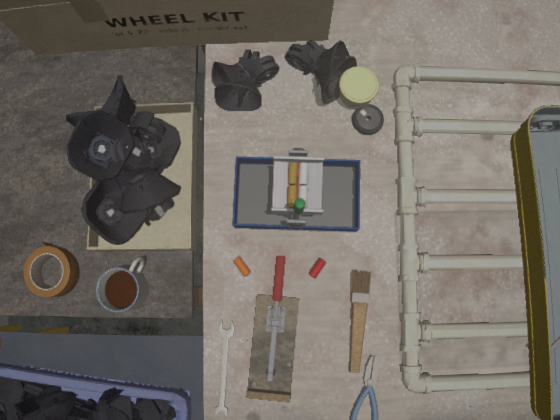

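The top view has +x up and +y left. The brass pins (290,185) lie on the +y side of the rib, and the white spacers (303,185) on the -y side. So the lever has to go toward +y (negative tilt) and then back to upright. The grip top measures (0.62, -0.036, 0.245), which matches the expected 0.245 height. Next I need the stand yaw and the approach numbers.

```bash
cat >> h.py <<'E'
def rays(n,uv,z):
    c=np.array(optics.camera_info(n)["position"]); p=pts(n,uv,np.ones(len(uv)))-c
    return c+p*((z-c[2])/p[:,2:])
def delta(P,M):
    o=robot.get_obs(); A=R.from_quat(o["tool_rot"]).as_matrix()
    return (A.T@(np.array(P)-o["position"])*100).round(2), R.from_matrix(A.T@M).as_rotvec().round(3)
E
python3 - <<'E'
from h import *
im,d=cv2.imread("pics/top0.png"),np.load("pics/top0.npy")
h=cv2.cvtColor(im,cv2.COLOR_BGR2HSV)
b=cv2.inRange(h,(100,90,40),(130,255,255)); b[:,:225]=0;b[:,370:]=0;b[240:]=0;b[:145]=0
v,u=np.where((b>0)); p=pts("top",np.c_[u,v],d[v,u]); q=p[abs(p[:,2]-.05)<.006]
print(len(q),cv2.minAreaRect(q[:,:2].astype(np.float32)*1000))
A=R.from_quat(robot.get_obs()["tool_rot"]).as_matrix();print(A.round(3))
for nm,lo,hi in(("white",(0,0,200),(180,40,255)),):
    m=cv2.inRange(h,lo,hi); m[:, :298]=0; m[:,312:]=0; m[:160]=0; m[208:]=0
    v,u=np.where(m>0); p=pts("top",np.c_[u,v],d[v,u]); print(len(u),np.median(p,0))
E
```

```text
439 ((674.6320190429688, -36.500404357910156), (247.6756591796875, 139.2027130126953), 87.17906188964844)
[[-0.001 -0.955  0.298]
 [-0.002  0.298  0.955]
 [-1.     0.    -0.002]]Traceback (most recent call last):
  File "<stdin>", line 10, in <module>
  File "h.py", line 9, in pts
    s=cv2.undistortPoints(uv,K,np.array([i["k1"],0,0,0.])).reshape(-1,2)
      ~~~~~~~~~~~~~~~~~~~^^^^^^^^^^^^^^^^^^^^^^^^^^^^^^^^^
cv2.error: OpenCV(4.12.0) /io/opencv/modules/calib3d/src/undistort.dispatch.cpp:347: error: (-215:Assertion failed) CV_IS_MAT(_src) && CV_IS_MAT(_dst) && (_src->rows == 1 || _src->cols == 1) && (_dst->rows == 1 || _dst->cols == 1) && _src->cols + _src->rows - 1 == _dst->rows + _dst->cols - 1 && (CV_MAT_TYPE(_src->type) == CV_32FC2 || CV_MAT_TYPE(_src->type) == CV_64FC2) && (CV_MAT_TYPE(_dst->type) == CV_32FC2 || CV_MAT_TYPE(_dst->type) == CV_64FC2) in function 'cvUndistortPointsInternal'
```

The box rim fits 248 x 139 mm, centred at (0.675,-0.0365) with yaw -2.8°. That predicts the grip at (0.620,-0.034), 2 mm from what I measured. Moving up and across.

Request:
arm_command(
  plan=[
    [-6,0,0,0,0,0,6],
    [-6,0,0,0,0,0,6],
    [0,-4.7,-3.7,0,0,0,6],
    [0,-4.7,-3.7,0,0,0,6],
    [0,-4.7,-3.7,0,0,0,6],
    [0,-4.7,-3.7,0,0,0,6],
    [0,-4.7,-3.7,0,0,0,6],
    [0,-4.7,-3.7,0,0,0,6],
    [0,-4.7,-3.7,0,0,0,6],
    [0,-4.7,-3.7,0,0,0,6],
    [0,-4.7,-3.7,0,0,0,6],
  ],
)

```text
time: 1.48
position: [0.4975, 0.1427, 0.3429]
tool_rot: [-0.423, 0.57, 0.421, 0.566]
ft_force: [0.4, 0.1, -0.1]
grip_width: 0.0603
```

```bash
cat >> h.py <<'E'
y=np.deg2rad(-2.8)
M0=np.array([[0,-np.cos(y),-np.sin(y)],[0,-np.sin(y),np.cos(y)],[-1,0,0]])
E
python3 - <<'E'
from h import *
o=robot.get_obs(); print(o["time"],o["position"],o["q"].round(2),delta([.62,-.0345,.33],M0))
E
```

```text
1.475 [0.49747472 0.14270428 0.3428567 ] [ 0.07  0.25  1.53 -0.01  1.36 -1.21] (array([  1.35, -16.85, -13.41]), array([-0.244, -0.006, -0.002]))
```

Request:
arm_command(
  plan=[
    [0.3,-4.2,-3.4,0,0,0,6],
    [0.3,-4.2,-3.4,0,0,0,6],
    [0.3,-4.2,-3.4,0,0,0,6],
    [0.3,-4.2,-3.4,0,0,0,6],
    [0,0,0,-0.12,0,0,6],
    [0,0,0,-0.12,0,0,6],
    [0,0,0,0,0,0,6],
  ],
)

```text
time: 2.35
position: [0.6225, -0.0484, 0.3258]
tool_rot: [-0.484, 0.517, 0.487, 0.511]
ft_force: [-0.1, -0.0, -0.0]
grip_width: 0.06
```

```bash
python3 - <<'E'
from h import *
im,d,o=cam("wrist"); cv2.imwrite("pics/w1.png",im)
h=cv2.cvtColor(im,cv2.COLOR_BGR2HSV); m=cv2.inRange(h,(45,80,30),(85,255,255))*(d>0)
v,u=np.where(m>0); p=pts("wrist",np.c_[u,v],d[v,u],o)
print(len(u),np.median(p,0),np.percentile(p,2,0),np.percentile(p,98,0))
t=p[p[:,2]>np.percentile(p[:,2],95)-.004]; print(len(t),t.mean(0),t.min(0),t.max(0))
print(delta([.62,-.0345,.2],M0),o["time"],o["position"],o["q"].round(2))
E
```

```text
790 [ 0.61745253 -0.03680588  0.24207955] [ 0.61383867 -0.0445472   0.19191387] [ 0.62842613 -0.02915729  0.24475885]
429 [ 0.62144439 -0.03688534  0.24346385] [ 0.61414457 -0.04496888  0.24051024] [ 0.62969383 -0.02905907  0.24543132]
(array([12.58,  0.2 ,  1.41]), array([-0.008, -0.004, -0.009])) 2.35 [ 0.62254678 -0.04844558  0.32582026] [-0.25  0.44  1.29 -0.01  1.42 -1.77]
```

View pics/w1.png

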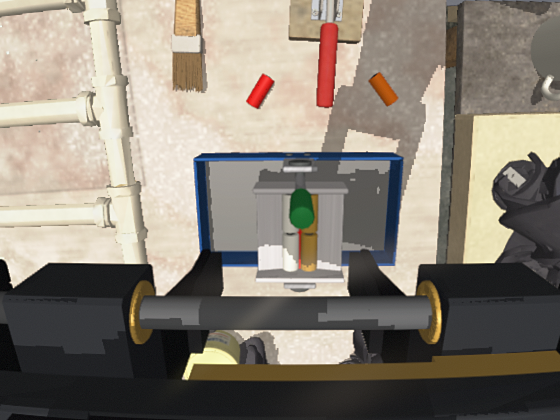

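The wrist view shows the green grip at (302,210), between the fingers, with the brass pins on the +y (right) side. The grip centre measures (0.6215,-0.037), which agrees with the earlier value. Descending and closing gently.

Request:
arm_command(
  plan=[
    [0,0.1,1.15,0,0,0,6],
    [4,0,0,0,0,0,6],
    [4,0,0,0,0,0,6],
    [3,0,0,0,0,0,6],
    [1.5,0,0,0,0,0,6],
    [0,0,0,0,0,0,0],
    [0,0,0,0,0,0,0],
    [0,0,0,0,0,0,0],
    [0,0,0,0,0,0,0],
  ],
  grip_force=15,
)

```text
time: 3.52
position: [0.6238, -0.0311, 0.2036]
tool_rot: [-0.487, 0.515, 0.484, 0.514]
ft_force: [0.3, -1.1, -0.6]
grip_width: 0.028
```

```bash
python3 - <<'E'
from h import *
o=robot.get_obs(); print(o["time"],o["position"],o["ft_force"].round(2),o["moment"].round(2),o["grip_width"],delta([.621,-.037,.2],M0),o["q"].round(2))
E
```

```text
3.525 [ 0.62383457 -0.03109211  0.20358648] [ 0.28 -1.13 -0.63] [-0.18  0.09 -0.04] 0.028044123235790037 (array([ 0.36,  0.25, -0.6 ]), array([-0.009, -0.004,  0.002])) [-0.23  0.55  1.45 -0.    1.14 -1.74]
```

The TCP sits about 6 mm too far toward +y and the jaws are still closing, so I'll centre it and finish.

Request:
arm_command(
  plan=[
    [0.2,0,-0.55,0,0,0,0],
    [0,0,0,0,0,0,0],
    [0,0,0,0,0,0,0],
    [0,0,0,0,0,0,0],
  ],
)

```text
time: 4.03
position: [0.624, -0.0358, 0.2025]
tool_rot: [-0.486, 0.514, 0.484, 0.515]
ft_force: [-0.2, 1.3, 0.6]
grip_width: 0.0178
```

```bash
python3 - <<'E'
from h import *
o=robot.get_obs(); print(o["time"],o["position"],o["ft_force"].round(2),o["moment"].round(2),o["grip_width"],delta([.621,-.037,.2],M0),o["q"].round(2))
E
```

```text
4.025 [ 0.62395109 -0.03579351  0.20249546] [-0.16  1.29  0.59] [ 0.52 -0.    0.05] 0.01775958719604947 (array([ 0.25,  0.29, -0.14]), array([-0.011, -0.001,  0.004])) [-0.24  0.55  1.46 -0.    1.13 -1.75]
```

Gripped, with a width of 17.8 mm (about the 18 mm grip). Now I'll tilt about the pivot toward +y in arc steps.

Request:
arm_command(
  plan=[
    [0.05,0,1.02,0,0.1,0,0],
    [0.05,0,1.02,0,0.1,0,0],
    [0.05,0,1.02,0,0.1,0,0],
  ],
)

```text
time: 4.4
position: [0.6254, -0.0062, 0.1987]
tool_rot: [-0.552, 0.588, 0.403, 0.433]
ft_force: [-1.2, 1.1, -5.2]
grip_width: 0.0183
```

```bash
cat >> h.py <<'E'
def stat():
    o=robot.get_obs(); A=R.from_quat(o["tool_rot"]).as_matrix(); S=R.from_euler("z",y).as_matrix()
    p=S.T@(o["position"]-np.array([.675,-.038,.1])); g=p-.019*(S.T@A[:,0])
    print("t",o["time"],"grasp in stand",g.round(4),"r",np.hypot(g[1],g[2]).round(4),"tilt by pos",(-np.arctan2(g[1],g[2])).round(3),
     "by tool",(R.from_matrix(A@M0.T).as_rotvec()).round(3),"F",o["ft_force"].round(1),o["moment"].round(2),"w",o["grip_width"].round(4),o["q"].round(2))
E
python3 -c "from h import *; stat()"
```

```text
Traceback (most recent call last):
  File "h.py", line 27, in stat
    "by tool",(R.from_matrix(A@M0.T).as_rotvec()).round(3),"F",o["ft_force"].round(1),o["moment"].round(2),"w",o["grip_width"].round(4),o["q"].round(2))
                                                                                                               ^^^^^^^^^^^^^^^^^^^^^
AttributeError: 'float' object has no attribute 'round'
```

```bash
sed -i 's/o\["grip_width"\].round(4)/round(o["grip_width"],4)/' h.py; python3 -c "from h import *; stat()"
```

```text
t 4.4 grasp in stand [-0.0511  0.035   0.1168] r 0.1219 tilt by pos -0.291 by tool [-0.305  0.013 -0.019] F [-1.2  1.1 -5.2] [ 1.02  0.1  -0.1 ] w 0.0183 [-0.04  0.58  1.44 -0.34  1.14 -1.4 ]
```

Forces are low and the tilt is about -0.30. Continuing to about -0.66, then a dwell.

Request:
arm_command(
  plan=[
    [0.05,0,1.02,0,0.1,0,0],
    [0.05,0,1.02,0,0.1,0,0],
    [0.05,0,1.02,0,0.1,0,0],
    [0.05,0,0.7,0,0.06,0,0],
    [0,0,0,0,0,0,0],
    [0,0,0,0,0,0,0],
    [0,0,0,0,0,0,0],
    [0,0,0,0,0,0,0],
    [0,0,0,0,0,0,0],
    [0,0,0,0,0,0,0],
  ],
)

```text
time: 5.65
position: [0.6271, 0.0295, 0.1801]
tool_rot: [-0.616, 0.657, 0.295, 0.319]
ft_force: [-0.4, 2.8, 0.0]
grip_width: 0.0177
```

```bash
python3 - <<'E'
from h import *
stat()
a=cam("scene")[0][150:330,190:400]; b=cam("top")[0][130:250,210:390]
cv2.imwrite("pics/s2.png",np.hstack([cv2.resize(a,(0,0),fx=2,fy=2),cv2.resize(b,(360,360))[:, :]][:1]+[cv2.resize(b,(380,360))]))
E
```

```text
t 5.65 grasp in stand [-0.051   0.0769  0.0949] r 0.1222 tilt by pos -0.681 by tool [-0.672  0.033 -0.018] F [-0.4  2.8  0. ] [ 0.72  0.1  -0.08] w 0.0177 [ 0.17  0.72  1.39 -0.68  1.29 -1.05]
```

View pics/s2.png

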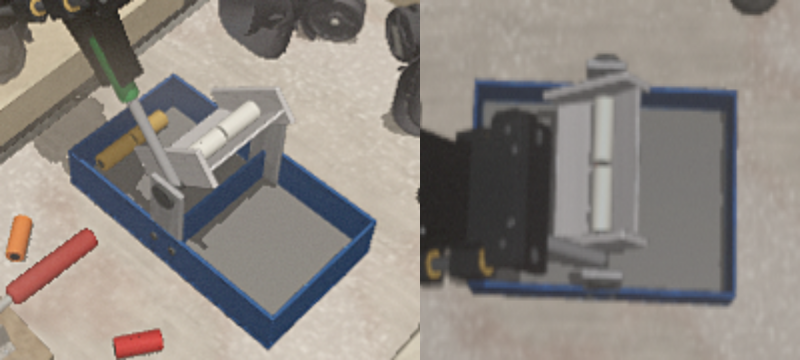

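Both brass pins lie in the +y compartment (crop ~(130,140)) and both spacers are still in the tray (~(225,125)). Returning toward level.

Request:
arm_command(
  plan=[
    [0.05,0,-1.02,0,-0.1,0,0],
    [0.05,0,-1.02,0,-0.1,0,0],
    [0.05,0,-1.02,0,-0.1,0,0],
    [0.05,0,-1.02,0,-0.1,0,0],
    [0.05,0,-1.02,0,-0.1,0,0],
    [0,0,0,0,0,0,0],
    [0,0,0,0,0,0,0],
  ],
)

```text
time: 6.62
position: [0.6247, -0.0188, 0.2012]
tool_rot: [-0.523, 0.555, 0.441, 0.474]
ft_force: [0.0, 2.8, -0.8]
grip_width: 0.0177
```

```bash
python3 -c "
from h import *
stat(); print(delta([.624,-.0367,.2025],M0))"
```

```text
t 6.625 grasp in stand [-0.0512  0.0198  0.12  ] r 0.1216 tilt by pos -0.164 by tool [-0.164  0.003 -0.017] F [ 0.   2.8 -0.8] [ 0.97 -0.01  0.01] w 0.0177 [-0.13  0.56  1.45 -0.18  1.12 -1.56]
(array([ 0.17, -0.05, -1.79]), array([-0.017, -0.164,  0.005]))
```

Request:
arm_command(
  plan=[
    [0.05,0,-0.9,0,-0.08,0,0],
    [0.05,0,-0.75,0,-0.075,0,0],
    [0,0,0,0,0,0,0],
    [0,0,0,0,0,0,0],
  ],
)

```text
time: 7.12
position: [0.624, -0.0329, 0.2023]
tool_rot: [-0.491, 0.517, 0.481, 0.511]
ft_force: [-0.9, -1.0, 0.5]
grip_width: 0.0173
```

```bash
python3 -c "
from h import *
stat(); print(delta([.624,-.0367,.2025],M0))"
```

```text
t 7.125 grasp in stand [-0.0513  0.0029  0.1213] r 0.1214 tilt by pos -0.024 by tool [-0.016 -0.004 -0.007] F [-0.9 -1.   0.5] [ 0.09  0.09 -0.02] w 0.0173 [-0.22  0.55  1.46 -0.02  1.13 -1.73]
(array([-0.01, -0.02, -0.38]), array([-0.007, -0.016,  0.004]))
```

One last nudge, then open, retreat upward, and look.

Request:
arm_command(
  plan=[
    [0,0,-0.35,0,-0.015,0,0],
    [0,0,0,0,0,0,0],
    [0,0,0,0,0,0,6],
    [0,0,0,0,0,0,6],
    [0,0,0,0,0,0,6],
    [0,0,0,0,0,0,6],
    [-3,0,0,0,0,0,6],
    [-4,0,0,0,0,0,6],
    [-5,0,0,0,0,0,6],
    [0,-5,0,0,0,0,6],
    [0,0,0,0,0,0,6],
  ],
)

```text
time: 8.5
position: [0.6734, -0.0372, 0.3246]
tool_rot: [-0.488, 0.513, 0.486, 0.512]
ft_force: [-0.5, 0.1, -0.8]
grip_width: 0.0603
```

```bash
python3 - <<'E'
from h import *
im,d,o=cam("wrist"); print(o["time"],o["position"],o["ft_force"])
cv2.imwrite("pics/w3.png",im)
h=cv2.cvtColor(im,cv2.COLOR_BGR2HSV); m=cv2.inRange(h,(45,80,30),(85,255,255))*(d>0)
v,u=np.where(m>0); p=pts("wrist",np.c_[u,v],d[v,u],o); t=p[p[:,2]>.238]
print(len(u),t.mean(0) if len(t) else p)
a=cam("scene")[0][150:330,190:400]; cv2.imwrite("pics/s3.png",np.hstack([cv2.resize(a,(420,360)),cv2.resize(im,(380,360))]))
E
```

```text
8.5 [ 0.67344623 -0.03716327  0.32460248] [-0.49955991  0.10268075 -0.77407109]
628 [ 0.62187334 -0.03381927  0.24340215]
```

View pics/s3.png

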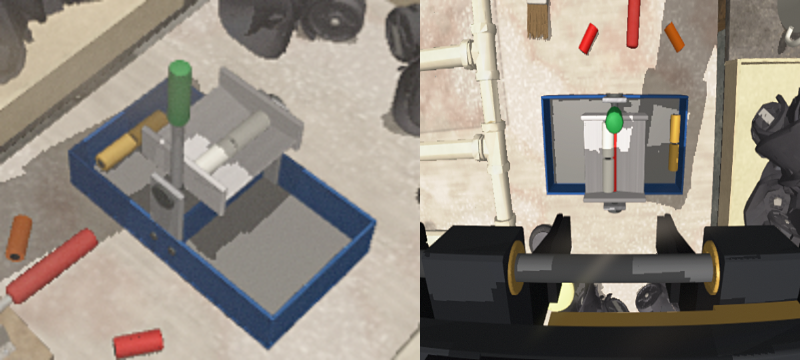

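The final view shows the lever upright and the tray level. Both pins are in the +y compartment, and both spacers lie against the rib in the -y chamber. The grip top is within 3 mm (about 0.02 rad) of where it started. Handing in.

```bash
python3 -c "
from h import *
print(workorder.hand_in())"
```

```text
the job is handed in; nothing more can be done
None
```

I did the job by the lever only and handed it in at about 8.5 s. I gripped the lever and tipped the tray about 0.68 rad to the +y side. Both brass pins rolled into the +y catch compartment, and I then brought the tray back to level and let go.

- **Final pictures:** both pins are in the +y compartment, both white spacers are against the rib in their own chamber, and the lever is upright. The gripper was open, above and clear of everything.
- **Level:** the top of the grip ended about 3 mm from its first measured position, roughly 0.02 rad. That is within camera calibration error, so I left it.
- **Forces:** readings taken between moves stayed at about 5 N or less.
- **Correction on the way:** on the way down the gripper stopped about 6 mm too far to +y, so I re-centred it before the jaws finished closing.

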